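# Index the bell turntable to the red-marked hole and lock it

## Robot

A 7-joint arm with a two-finger parallel gripper is mounted at the origin on the work surface. World frame = base frame: x ahead of the robot, y to its left, z up, the work surface at z = 0. Lengths are in m, angles in rad, forces in N, time in s.
With the tool pointing down it reaches from about 0.35 to 0.9 m from the base axis. Payload 7.2 kg.
Tool frame: the origin (TCP) lies midway between the tips of the shut fingers; the grasp point (between the pads) lies 19 mm behind it; z points along the fingers, y is the direction in which the jaws open and shut (so a half turn about z gives the same grasp; the last joint's range is limited). The gripper opens to 85 mm and grips with 20 to 120 N. Pads are 22 mm wide; open, the fingers measure 114 mm over their backs; the gripper's body (76 mm by 85 mm) begins 54 mm behind the grasp point. The pads swing forward as they close: fully open they stand 13 mm farther back than shut.
Start: joints at [1.103, 0.411, -0.013, 1.596, 0.006, 1.134, -0.082], TCP at [0.243, -0.576, 0.231] pointing down, gripper open.
Joint ranges: [-2.95, 2.95], [-0.29, 1.99], [-1.47, 1.44], [0.14, 2.54], [-1.03, 4.17], [0.13, 1.85], [-2.86, 2.86]. Speed limits (rad/s): [2.39, 2.39, 3.01, 3.01, 3.14, 3.14, 3.14].

## Interface

Orientations are given as a 3x3 rotation matrix whose columns are the frame's x, y, z axes.
In Python, from cell import goto, movel, movej, set_gripper, pause, inverse_kinematics, get_image, PlanningError, finish_job, current_t, current_q, current_qd, current_effort, current_position, current_tcp_rot, current_force, current_torque, current_grip_width gives the robot as it stands. Calls block until the motion is done:
- goto(position, orientation): joint-space move of the TCP to a pose.
- movel(position, frame=None, max_speed=0.15, until_force=None): straight line of the TCP; frame=None keeps the orientation; max_speed is the mean speed in m/s. With until_force (N) it stops when the force on the tool has changed by that much, and returns True; else False.
- movej(angles): joint-space move.
- set_gripper(opening, newtons=None): finger opening in m; newtons is the grip in N (None keeps the last); returns when the fingers have stopped.
- pause(seconds).
- inverse_kinematics(position, orientation): joint angles nearest the present ones, or None.
- get_image(name): name is "scene" or "top" or "wrist"; returns a dict with "img" (420x560x3 uint8, blue, green, red), "vfov" (degrees; the focal length in pixels is half the picture's height over the tangent of half this angle, whatever the lens; pixels are square), "cx", "cy" (the principal point, pixels), "extrinsics" (4x4, takes a point from camera to world coordinates). Camera axes: x right, y down, z forward; pixel columns grow to the right and rows downward; lengths in m; the calibration is good to about 2 mm. The wrist camera is an equidistant fisheye: a pixel r from the principal point sees the ray r / f radians off the axis. A picture is of the moment at which its call begins. There is no depth.
A pose or a line that the arm cannot do raises PlanningError and nothing moves.
- finish_job(): hands the job in, once; it reports no verdict.
Readings, each from a call of its own:
- current_t(): time.
- current_q(): joint angles.
- current_qd(): joint speeds.
- current_effort(): joint torques, N m.
- current_position(): TCP position.
- current_tcp_rot(): TCP orientation.
- current_force(): force on the tool from outside, world axes, zero at the start.
- current_torque(): the same for the moment, N m.
- current_grip_width(): finger opening in m.
Only numpy, scipy, OpenCV 4.12 (cv2) and the standard library are available. Lean on these libraries where they do the work, as an engineer would, in place of code of your own. Each camera call takes 0.05 s, during which the arm holds its last target. There are 200 camera calls.

## Task

The brass bell on the index table is finished at this station: pull the red plunger knob up, swing the table round to the hole marked with the red paint dab, and let the plunger spring fully home there so that the table is locked. Never force the pin against the plate, neither sideways nor downwards: it is a light push by hand at most. Leave the knob free and do not disturb the things lying around.

Things in the scene. Friction and masses are not known exactly. Their poses are not given: they have to be found in the camera images.
- index_base: Fixed green and steel round index plate, 304 mm across, flat on the bench, its top 30 mm above the bench. Origin: centre of its underside, on the (vertical) turning axis; z up. Three 10.4 mm holes for the pin are drilled in its top, 110 mm from the axis: one under the plunger at the start, one some 70 to 80 mm along the arc to each side of it (their exact places are not given). The table has end stops a little beyond the outer two holes.
- stage: Grey turning table (156 mm across, 14 mm thick) with a brass bell standing mouth down at its centre (121 mm across, top of its stub and bolt 100 mm above the bench). It turns on a vertical axis, with light friction (1 to 2 N at the knob). Origin: on the axis, at the plate's top, 30 mm above the bench; z up. A 32 mm wide radial arm points along its own -x and carries the plunger 110 mm from the axis.
- knob_centre (a point): Centre of the red plunger knob, an upright cylinder 26 mm in diameter and 24 mm high, 78 mm above the bench when home; over the pin, 110 mm from the axis. Below it is a dark 22 mm housing whose top lies 64 mm above the bench. Under the knob an 8 mm flat-ended steel pin goes down through the arm. The pin is always vertical and turns with the table.
- plunger (a joint): Lift of knob and pin (m): 0 fully home (pin 10 mm deep in a hole), 0.010 pin tip level with the plate's top (also its value when the pin rests on the plate between holes), 0.015 upper stop. A spring drives it down, about 9 N when home and 13 N at the upper stop. The pin slides easily on the plate under its spring and drops in by itself when within about 1 mm of a hole's centre.
- red_dab: Red paint dab, 20 mm disc, on the plate's outer margin about 138 mm from the axis, beside one of the outer holes: it tells which hole is wanted, but was put on by hand and may lie up to 12 mm to either side along the arc from the radial line through that hole. Origin: its centre, at the plate's top.
- yellow_dab: Yellow paint dab of the same size, beside the other outer hole (not wanted).
- spray_can: Red upright can, 52 mm in diameter, 150 mm high, loose; leave alone. Origin: centre of its underside.
- mouthpiece: Brass mouthpiece standing on its cup, 27 mm in diameter, 75 mm high, loose; leave alone. Origin: centre of its underside.
- screwdriver: Screwdriver lying on the bench, loose; leave alone. Origin: about its middle on the underside.
- screw_tin: Blue tin with a steel lid, 68 mm in diameter, 50 mm high, loose; leave alone. Origin: centre of its underside.

How it is judged:
On the way, in this order (a step that is already met when the one before it is completed fails the run):
1. the plunger is pulled up until its pin is clear of the plate (value of joint plunger above 0.0105 m), for 0.1 s.
2. the table is turned to the hole at the red dab and the plunger has sprung home in it (horizontal distance between knob_centre and red_dab below 0.042 m and value of joint plunger below 0.002 m), for 0.2 s.
At the end, for the whole second after the job is handed in: The plunger is home (lift under 2 mm) in the hole at the red dab (knob centre within 42 mm of the dab, seen from above), the table is at rest and the knob is free (all of step 2 and angular speed of stage below 0.05 rad/s and contact force between stage and the fingers below 0.5 N); the robot touches nothing.
It fails at once if the pin is forced against the plate (contact force over 30 N) (contact force between stage and index_base above 30 N).
It fails at once if the spray can is disturbed (moved over 25 mm) (distance of spray_can from where it was at the start of the episode above 0.025 m).
It fails at once if the mouthpiece is disturbed (moved over 25 mm) (distance of mouthpiece from where it was at the start of the episode above 0.025 m).
It fails at once if the screwdriver is disturbed (moved over 25 mm) (distance of screwdriver from where it was at the start of the episode above 0.025 m).
It fails at once if the screw tin is disturbed (moved over 25 mm) (distance of screw_tin from where it was at the start of the episode above 0.025 m).
It also fails if it takes over 48 s, if anything falls off the work surface, if the arm or the gripper's body presses on something with over 40 N, if the wrist force passes 120 N, or if a joint passes its speed limit or range.

## Working session

There is one attempt and no reset: what is moved stays moved. The work goes in short steps, each a Python script; the robot and the scene stay as the last script left them, time stands still between calls to the robot, and variables do not carry over. Pictures are saved under pics/ and viewed, about 8 in all and at most 12, crops included, and the job is handed in when it is done.

```bash
mkdir -p pics; ls; python3 - <<'E'
from cell import *
import cv2,numpy as np,pickle
for n in("scene","top"):
    d=get_image(n); pickle.dump(d,open(n+".pkl","wb")); cv2.imwrite(f"pics/{n}0.png",d["img"]); print(n,d["vfov"],d["cx"],d["cy"],np.round(d["extrinsics"],3).tolist())
print(current_t(),current_position(),current_tcp_rot(),current_force())
E
```

```text
pics
scene 54.945066045661335 275.94147726427667 206.53808458612497 [[0.604, 0.625, -0.495, 1.061], [0.797, -0.479, 0.367, -0.363], [-0.008, -0.616, -0.788, 0.862], [0.0, 0.0, 0.0, 1.0]]
top 47.04654211677343 277.52820275880714 205.21642605868917 [[0.021, -0.994, 0.108, 0.415], [-1.0, -0.023, -0.011, 0.027], [0.013, -0.108, -0.994, 1.294], [0.0, 0.0, 0.0, 1.0]]
0.1 [ 0.24308061 -0.57529459  0.23051209] [[ 9.21123665e-01  3.89269548e-01 -6.42492809e-04]
 [ 3.89270073e-01 -9.21122662e-01  1.36109372e-03]
 [-6.19823504e-05 -1.50383886e-03 -9.99998867e-01]] [ 0.70053976  0.45420173 -0.23038053]
```

View pics/top0.png

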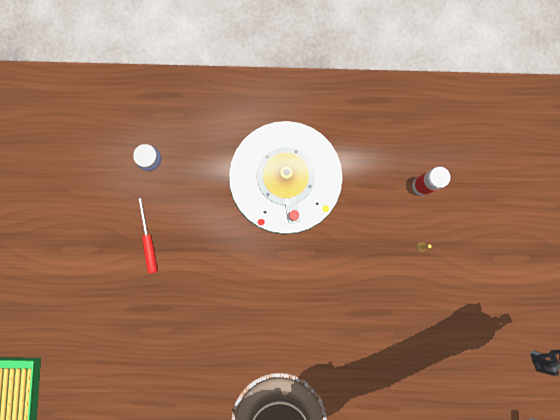

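View pics/scene0.png

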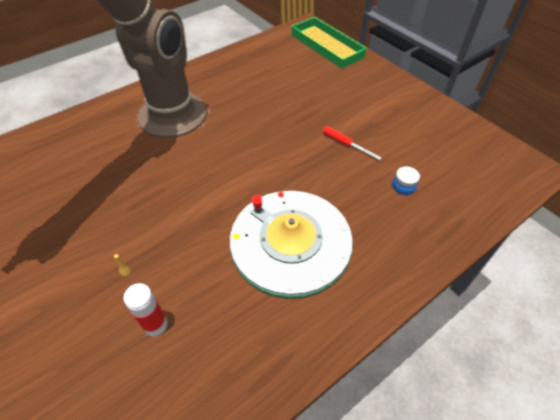

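Top view: plate centre at about (286,178), knob (294,215), red dab (262,222) with its hole at about (265,212), yellow dab (326,208) with its hole at about (317,204). The loose items are all well away from the plate. Next I turn these into positions.

```bash
cat > h.py <<'E'
import numpy as np,cv2,pickle
def ray(d,px):
    f=d["img"].shape[0]/2/np.tan(np.radians(d["vfov"])/2)
    v=np.array([px[0]-d["cx"],px[1]-d["cy"],f]); E=np.array(d["extrinsics"]); return E[:3,3],E[:3,:3]@v
def fray(d,px):
    f=d["img"].shape[0]/2/np.tan(np.radians(d["vfov"])/2)
    u=np.array([px[0]-d["cx"],px[1]-d["cy"]]);r=np.linalg.norm(u);t=r/f
    v=np.array([*(u/r*np.sin(t)),np.cos(t)]);E=np.array(d["extrinsics"]); return E[:3,3],E[:3,:3]@v
def onz(od,z): o,v=od; return o+v*(z-o[2])/v[2]
def blobs(m,amin=3):
    n,l,s,c=cv2.connectedComponentsWithStats(m.astype(np.uint8)); return [(s[i,4],c[i].round(2).tolist()) for i in range(1,n) if s[i,4]>=amin]
E
python3 - <<'E'
from h import *
for n,roi in(("top",(225,115,350,240)),("scene",(222,185,360,300))):
    d=pickle.load(open(n+".pkl","rb"));im=d["img"].astype(int);b,g,r=im[...,0],im[...,1],im[...,2]
    x0,y0,x1,y1=roi;M=np.zeros(b.shape,bool);M[y0:y1,x0:x1]=1
    wht=(b>110)&(g>110)&(r>110)&M if n=="top" else (b>140)&(g>150)&M
    cs,_=cv2.findContours(wht.astype(np.uint8),cv2.RETR_EXTERNAL,cv2.CHAIN_APPROX_NONE);c=max(cs,key=cv2.contourArea)
    P=np.array([onz(ray(d,p),.03)[:2] for p in cv2.convexHull(c)[:,0]],np.float32)
    print(n,"plate circle",cv2.minEnclosingCircle(P), "ell",cv2.fitEllipse(P))
    pl=np.zeros(b.shape,np.uint8);cv2.fillConvexPoly(pl,cv2.convexHull(c),1);pl=pl>0
    for nm,m,z in(("red",(r>120)&(g<80)&(b<80),.03),("yel",(r>150)&(g>150)&(b<90),.03),("dark",(r<110)&(g<110)&(b<110),.03)):
        for a,p in blobs(m&pl,2): print(nm,a,p,onz(ray(d,p),z)[:2].round(4),onz(ray(d,p),.09)[:2].round(4) if nm=="red" else "")
E
```

```text
top plate circle ((0.6486732959747314, -0.012057685293257236), 0.1706727147102356) ell ((0.633283793926239, -0.010658449493348598), (0.2977104187011719, 0.3308115005493164), 10.246273040771484)
red 10 [261.5, 221.0] [0.5103 0.0545] [0.5058 0.0532]
yel 13 [324.92, 207.92] [ 0.5486 -0.1118] 
dark 3 [316.67, 203.33] [ 0.5603 -0.0899] 
dark 4 [264.5, 211.5] [0.5355 0.0473] 
dark 2 [277.5, 233.0] [0.4798 0.0119] 
scene plate circle ((0.6364583373069763, -0.004029466770589352), 0.1524469405412674) ell ((0.636614203453064, -0.004021877888590097), (0.30242598056793213, 0.3038041889667511), 38.237571716308594)
red 7 [280.29, 194.0] [0.5118 0.0602] [0.5514 0.0298]
red 63 [257.3, 202.7] [ 0.4986 -0.006 ] [ 0.5391 -0.0317]
yel 138 [290.8, 228.41] [0.617  0.0127] 
yel 15 [235.67, 236.27] [ 0.5525 -0.1104] 
dark 27 [258.19, 210.15] [ 0.5202 -0.0186]
```

The scene view gives a plate centre of (0.6365,-0.004) with radius 0.152, which matches the drawing. The knob lies at about (0.531,-0.027), 108 mm from the axis, and the red hole is about 39° (75 mm) away. Next I move over the knob and look from near with the wrist camera.

```bash
cat >> h.py <<'E'
def R(a): # tool down, y axis at angle a
    y=np.array([np.cos(a),np.sin(a),0]);z=np.array([0,0,-1.]);return np.column_stack([np.cross(y,z),y,z])
C=np.array([.6365,-.004])
def pose(th,z,r=.11): # over plunger at angle th (rad) about axis, jaws tangential
    return [C[0]+r*np.cos(th),C[1]+r*np.sin(th),z],R(th-np.pi*1.5)
E
python3 - <<'E'
from cell import *; from h import *
p=pose(np.radians(192),.22)
goto(*p); print(current_t(),current_q(),current_position(),current_force())
d=get_image("wrist");pickle.dump(d,open("w1.pkl","wb"));cv2.imwrite("pics/w1.png",d["img"]);print(d["vfov"],d["cx"],d["cy"],np.round(d["extrinsics"],3).tolist())
E
```

```text
2.3167 [ 0.33126842  0.29756988 -0.4532049   1.81754973  0.14812328  1.059849
 -1.54021588] [ 0.5289539  -0.02796358  0.21994353] [ 0.45869505 -0.0989363  -0.00647657]
65.70646984690485 281.6561179626966 211.32824348240044 [[0.205, -0.934, -0.293, 0.605], [-0.979, -0.195, -0.063, -0.013], [0.002, 0.3, -0.954, 0.364], [0.0, 0.0, 0.0, 1.0]]
```

View pics/w1.png

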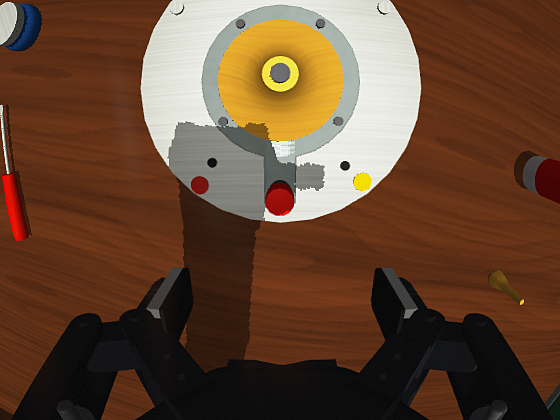

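The close view shows the red dab (200,185) with its hole (212,162), the yellow dab (362,181) with its hole (345,165), the knob at about (279,198), the stage's grey ring and the stub bolt (280,73). Nothing obstructs the space around the knob.

```bash
python3 - <<'E'
from h import *
d=pickle.load(open("w1.pkl","rb"));im=d["img"].astype(int);b,g,r=im[...,0],im[...,1],im[...,2]
M=np.zeros(b.shape,bool);M[0:225,140:425]=1
for nm,m in(("red",(r>90)&(g<60)&(b<60)),("yel",(r>180)&(g>170)&(b<120)),("dark",(r<60)&(g<60)&(b<60)),("bolt",(abs(r-b)<25)&(r<150)&(r>70))):
    for a,p in blobs(m&M,20):
        for z in (.03,.09,.1): 
            q=onz(fray(d,p),z)[:2];v=q-C;print(nm,a,p,z,q.round(4),"r",np.linalg.norm(v).round(4),"th",(np.degrees(np.arctan2(v[1],v[0]))%360).round(2))
# knob outline
m=((r>90)&(g<60)&(b<60)&M);n,l,s,c=cv2.connectedComponentsWithStats(m.astype(np.uint8));
i=max(range(1,n),key=lambda k:s[k,4]);ys,xs=np.where(l==i);print("knob box",xs.min(),xs.max(),ys.min(),ys.max())
# plate rim left/right/bottom at top height: white/gray vs wood
pl=((abs(r-b)<40)&(r>60)&M).astype(np.uint8);cs,_=cv2.findContours(pl,cv2.RETR_EXTERNAL,cv2.CHAIN_APPROX_NONE);k=max(cs,key=cv2.contourArea)
P=np.array([onz(fray(d,p),.03)[:2] for p in cv2.convexHull(k)[:,0] if p[1]>5 and p[1]<215]);A=np.c_[2*P,np.ones(len(P))]
s=np.linalg.lstsq(A,(P**2).sum(1),rcond=None)[0];rad=np.sqrt(s[2]+s[0]**2+s[1]**2);res=np.linalg.norm(P-s[:2],axis=1)-rad
print("plate",s[:2],rad,np.abs(res).max())
E
```

```text
red 183 [409.86, 6.95] 0.03 [ 0.7542 -0.1219] r 0.1666 th 314.95
red 183 [409.86, 6.95] 0.09 [ 0.7273 -0.1023] r 0.1338 th 312.75
red 183 [409.86, 6.95] 0.1 [ 0.7229 -0.099 ] r 0.1284 th 312.28
red 47 [418.74, 1.53] 0.03 [ 0.7649 -0.131 ] r 0.1806 th 315.31
red 47 [418.74, 1.53] 0.09 [ 0.7361 -0.1097] r 0.1452 th 313.29
red 47 [418.74, 1.53] 0.1 [ 0.7313 -0.1061] r 0.1393 th 312.85
red 68 [152.97, 3.25] 0.03 [0.7024 0.1479] r 0.1655 th 66.55
red 68 [152.97, 3.25] 0.09 [0.6848 0.119 ] r 0.1322 th 68.57
red 68 [152.97, 3.25] 0.1 [0.6819 0.1142] r 0.1266 th 69.0
red 492 [147.37, 23.14] 0.03 [0.6789 0.1487] r 0.1585 th 74.49
red 492 [147.37, 23.14] 0.09 [0.6655 0.1197] r 0.1271 th 76.8
red 492 [147.37, 23.14] 0.1 [0.6633 0.1149] r 0.1219 th 77.3
red 387 [415.7, 28.56] 0.03 [ 0.7313 -0.1328] r 0.1599 th 306.36
red 387 [415.7, 28.56] 0.09 [ 0.7085 -0.1112] r 0.1291 th 303.91
red 387 [415.7, 28.56] 0.1 [ 0.7047 -0.1075] r 0.124 th 303.38
red 38 [141.47, 52.21] 0.03 [0.6457 0.1481] r 0.1524 th 86.54
red 38 [141.47, 52.21] 0.09 [0.6383 0.1192] r 0.1233 th 89.15
red 38 [141.47, 52.21] 0.1 [0.6
[... 4839 characters left out ...]
 63.02
bolt 281 [279.86, 72.18] 0.03 [ 0.6449 -0.0029] r 0.0085 th 7.34
bolt 281 [279.86, 72.18] 0.09 [ 0.6377 -0.0046] r 0.0013 th 330.94
bolt 281 [279.86, 72.18] 0.1 [ 0.6365 -0.0049] r 0.0009 th 267.0
bolt 8413 [234.87, 166.91] 0.03 [0.5397 0.0232] r 0.1005 th 164.32
bolt 8413 [234.87, 166.91] 0.09 [0.5514 0.0168] r 0.0876 th 166.29
bolt 8413 [234.87, 166.91] 0.1 [0.5533 0.0157] r 0.0855 th 166.68
bolt 79 [337.86, 120.73] 0.03 [ 0.6089 -0.071 ] r 0.0725 th 247.66
bolt 79 [337.86, 120.73] 0.09 [ 0.6082 -0.0605] r 0.0632 th 243.38
bolt 79 [337.86, 120.73] 0.1 [ 0.608  -0.0588] r 0.0617 th 242.54
knob box 260 424 77 224
plate [ 0.63640944 -0.00511409] 0.1496771915688279 0.0006098515409424243
```

Everything agrees. The red hole is at r=109.8 mm, th≈151.3°, the knob is at r≈110 mm, th≈191.75°, and the axis is at (0.6364,-0.0046). The dab's radius is 137.9 mm. Now I descend and close gently.

```bash
sed -i 's/^C=.*/C=np.array([.6364,-.0046])/' h.py; python3 - <<'E'
from cell import *; from h import *
th=np.radians(191.75)
set_gripper(.055,20)
p,f=pose(th,.12); movel(p,f,max_speed=.1)
p,f=pose(th,.060); print("hit",movel(p,f,max_speed=.06,until_force=5))
f0=np.array(current_force());print(current_position(),f0)
for w in(.034,.030,.028):
    set_gripper(w,20); print(w,current_grip_width(),(np.array(current_force())-f0).round(2))
d=get_image("wrist");cv2.imwrite("pics/w2.png",d["img"]);pickle.dump(d,open("w2.pkl","wb"));print(current_t())
E
```

```text
hit False
[ 0.52900381 -0.02696026  0.06033372] [ 0.95940531 -0.15099416  1.3658571 ]
0.034 0.034286078745277594 [-0.73  0.53 -2.05]
0.03 0.029980959066021162 [-1.21  0.19 -1.6 ]
0.028 0.02794545513593998 [-0.3   0.36 -2.08]
5.8917
```

View pics/w2.png

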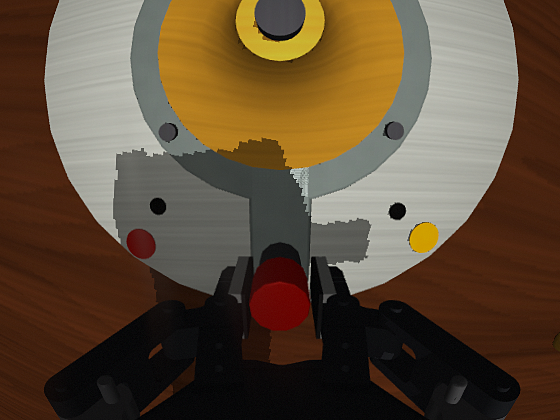

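The pads stand either side of the knob (280,300), centred, with about 1 mm to spare and no contact force. Now I grip and lift.

```bash
python3 - <<'E'
from cell import *; from h import *
f0=np.array(current_force())
set_gripper(.020,30); print(current_grip_width(),(np.array(current_force())-f0).round(2))
th=np.radians(191.75)
for dz in(.004,.008,.0130):
    p,f=pose(th,.0603+dz); movel(p,f,max_speed=.03); print(dz,current_position().round(4) ,(np.array(current_force())-f0).round(2),current_grip_width())
pause(.3)
for n in("wrist","scene"):
    d=get_image(n);cv2.imwrite(f"pics/{n}3.png",d["img"]);pickle.dump(d,open(n+"3.pkl","wb"))
s=d["img"][160:260,190:310];w=cv2.imread("pics/wrist3.png")[150:370,130:430]
s=cv2.resize(s,None,fx=3,fy=3,interpolation=cv2.INTER_CUBIC);s=s[:, :];w=cv2.resize(w,(410,300));cv2.imwrite("pics/c3.png",np.hstack([s,w]))
print(current_t())
E
```

```text
0.02521659976956477 [-1.72  1.14  2.15]
0.004 [ 0.5286 -0.0269  0.0639] [  1.76   0.88 -11.03] 0.024479624540227018
0.008 [ 0.5286 -0.0269  0.0682] [  2.82   1.87 -11.95] 0.024941781605797228
0.013 [ 0.5286 -0.0269  0.0732] [  3.32   1.82 -12.85] 0.024881779692567815
7.4
```

View pics/c3.png

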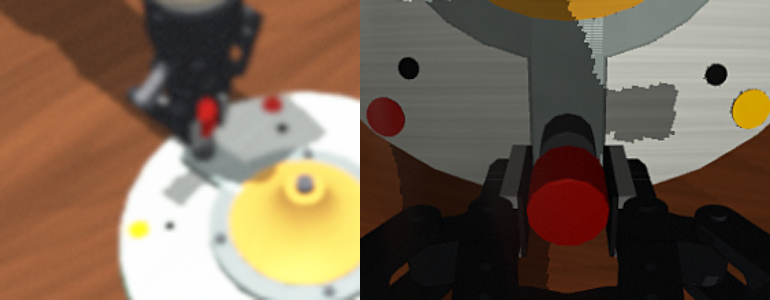

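Spring force is 12.85 N against an expected 12.5 N at 13 mm, so the knob is up and hasn't slipped. Now I swing to just short of the hole, watching the side force.

```bash
python3 - <<'E'
from cell import *; from h import *
f0=np.array(current_force());z=.0733
for deg in(190,186,182,177,172,167,162,157.5,154):
    p,f=pose(np.radians(deg),z); hit=movel(p,f,max_speed=.035,until_force=9)
    F=np.array(current_force())-f0; v=current_position()[:2]-C
    print(deg,hit,F.round(1),(np.degrees(np.arctan2(v[1],v[0]))%360).round(2),np.linalg.norm(v).round(4))
    if hit: break
d=get_image("wrist");cv2.imwrite("pics/w4.png",d["img"]);pickle.dump(d,open("w4.pkl","wb"));print(current_t(),current_grip_width(),current_position())
E
```

```text
190 False [ 0.3 -0.1  0.6] 189.91 0.1101
186 False [-1.4  0.7  0.3] 186.03 0.1101
182 False [-1.4 -0.9 -0. ] 182.07 0.1102
177 False [-2.4  0.2  0.4] 177.12 0.1102
172 False [-2.6 -0.7 -0.2] 172.13 0.1102
167 False [-3.2  0.5  0.3] 167.12 0.1102
162 False [-4.3  0.2  0.6] 162.13 0.1103
157.5 False [-5.1  0.8  1.4] 157.63 0.1103
154 False [-5.8 -0.3 -0.3] 154.13 0.1102
10.875 0.02512221503682524 [0.53722837 0.04350521 0.07318284]
```

View pics/w4.png

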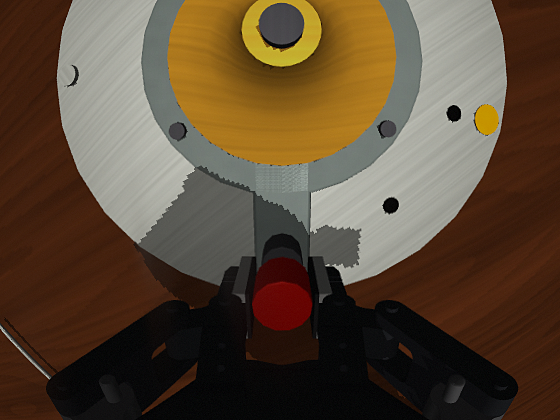

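The swing is clean: the radial force is a few newtons and there is almost no side load. The arm is now at 154.1°, about 5 mm short of the hole. I lower to just above the plate, release so only the spring loads the pin, then nudge the knob along with one finger until the pin drops and resists.

```bash
cat > nudge.py <<'E'
from cell import *; from h import *
def ft(f0,th):
    F=np.array(current_force())-f0; return float(F[:2]@[-np.sin(th),np.cos(th)]),F
def nudge(a,b,step,lim,z):
    f0=np.array(current_force());out=[]
    for deg in np.arange(a,b,step):
        th=np.radians(deg);p,f=pose(th,z); hit=movel(p,f,max_speed=.008,until_force=lim)
        pause(.05);t,F=ft(f0,th);out.append((round(float(deg),2),round(t,1)))
        if hit or abs(t)>lim: out.append(("stop",F.round(1)));break
    print(out)
def snap(n):
    d=get_image("wrist");cv2.imwrite(f"pics/{n}.png",d["img"]);pickle.dump(d,open(n+".pkl","wb"))
E
python3 - <<'E'
from nudge import *
p,f=pose(np.radians(154),.0708); print(movel(p,f,max_speed=.02,until_force=6),current_force(),current_position()[2])
set_gripper(.029,20); pause(.2); print(current_force())
nudge(153.7,147.9,-.3,6,.0708)
print(current_t(),current_force(),current_position()); snap("w5")
E
```

```text
False [ -3.01075908   1.40405281 -12.55975582] 0.07058044123458754
[ 0.1652568 -0.8052132  0.1356546]
[(153.7, -0.1), (153.4, -0.9), (153.1, 1.4), (152.8, 1.1), (152.5, 1.5), (152.2, 0.9), (151.9, 1.4), (151.6, -1.5), (151.3, -0.1), (151.0, -0.8), (150.7, -0.0), (150.4, 0.7), (150.1, 1.0), (149.8, -0.0), (149.5, 1.3), (149.2, 4.3), (148.9, 5.8), (148.6, 7.1), ('stop', array([-3.3, -6.3,  2.7]))]
16.9667 [-3.08924838 -7.13617923  2.81227552] [0.54186701 0.05121882 0.07072202]
```

View pics/w5.png

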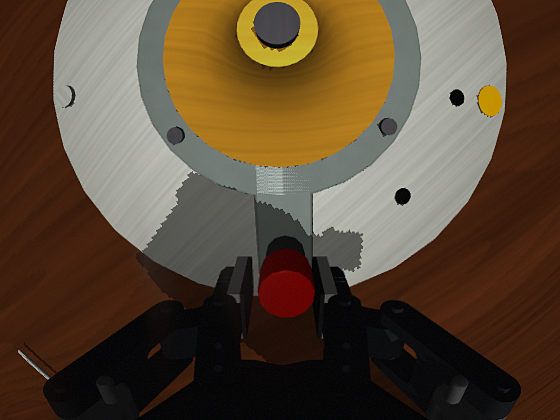

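Resistance rose from 149.4°, so the pin is either in the hole or at the end stop. The knob looks smaller, which suggests it is lower. I back off to neutral, retreat upward and check the height with the scene and wrist cameras.

```bash
python3 - <<'E'
from nudge import *
p,f=pose(np.radians(149.9),.0708); movel(p,f,max_speed=.02); pause(.1); print(current_force(),current_position())
set_gripper(.055,20); pause(.1); print(current_force())
p,f=pose(np.radians(149.9),.22); movel(p,f,max_speed=.12)
pause(.2); snap("w6"); d=get_image("scene");pickle.dump(d,open("s6.pkl","wb"));cv2.imwrite("pics/s6.png",d["img"])
w=cv2.imread("pics/w6.png")[50:260,140:420]
cv2.imwrite("pics/c6.png",np.hstack([cv2.resize(w,(480,360)),cv2.resize(d["img"][170:270,220:300],(288,360),interpolation=cv2.INTER_CUBIC)]))
for n,fn,x0,y0,x1,y1 in(("w6.pkl",fray,240,150,330,260),("s6.pkl",ray,225,170,320,250),("scene.pkl",ray,225,170,320,250),("w1.pkl",fray,240,150,330,260)):
    d=pickle.load(open(n,"rb"));im=d["img"].astype(int);b,g,r=im[...,0],im[...,1],im[...,2];M=np.zeros(b.shape,bool);M[y0:y1,x0:x1]=1
    m=(r>90)&(g<60)&(b<60)&M
    for a,q in blobs(m,5): print(n,a,q,[onz(fn(d,q),z)[:2].round(4).tolist() for z in(.03,.078,.083,.088)])
print(current_t())
E
```

```text
[ 0.28068841 -1.2945075   0.12287751] [0.54149395 0.05099016 0.07084283]
[-0.49364957 -0.46570003 -0.10215641]
w6.pkl 737 [283.88, 203.62] [[0.5237, 0.0575], [0.5359, 0.0509], [0.5371, 0.0502], [0.5384, 0.0495]]
w6.pkl 773 [317.84, 233.03] [[0.4756, 0.042], [0.4947, 0.0376], [0.4967, 0.0372], [0.4987, 0.0367]]
s6.pkl 8 [249.0, 170.5] [[0.39, 0.0428], [0.4287, 0.0194], [0.4327, 0.017], [0.4367, 0.0145]]
s6.pkl 148 [271.18, 175.57] [[0.4435, 0.0808], [0.4791, 0.0552], [0.4828, 0.0525], [0.4865, 0.0499]]
s6.pkl 286 [293.62, 187.73] [[0.5163, 0.1024], [0.5477, 0.0756], [0.551, 0.0728], [0.5543, 0.07]]
scene.pkl 73 [256.92, 202.4] [[0.4971, -0.0062], [0.5297, -0.0268], [0.5331, -0.0289], [0.5365, -0.0311]]
w1.pkl 609 [279.22, 201.3] [[0.5125, -0.0298], [0.5258, -0.0273], [0.5272, -0.027], [0.5285, -0.0268]]
w1.pkl 1633 [298.09, 232.09] [[0.4823, -0.0572], [0.4999, -0.0508], [0.5018, -0.0501], [0.5036, -0.0494]]
w1.pkl 137 [274.03, 244.06] [[0.4629, -0.0341], [0.4833, -0.031], [0.4854, -0.0307], [0.4875, -0.0303]]
w1.pkl 512 [276.98, 254.38] [[0.4511, -0.0399], [0.4732, -0.0359], [0.4755, -0.0355], [0.4778, -0.0351]]
w1.pkl 12 [306.08, 249.42] [[0.4637, -0.0707], [0.484, -0.0623], [0.4861, -0.0614], [0.4882, -0.0606]]
w1.pkl 8 [320.38, 251.75] [[0.4641, -0.0873], [0.4843, -0.0765], [0.4864, -0.0754], [0.4885, -0.0743]]
w1.pkl 6 [327.17, 253.0] [[0.4641, -0.0953], [0.4843, -0.0834], [0.4864, -0.0822], [0.4885, -0.0809]]
19.55
```

View pics/c6.png

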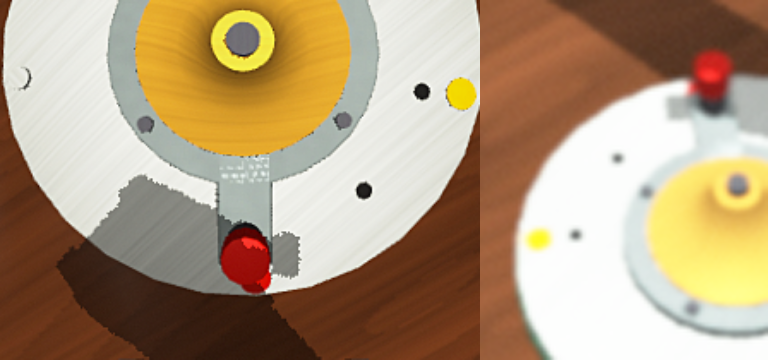

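```bash
python3 - <<'E'
from h import *
def proj(d,P):
    E=np.array(d["extrinsics"]);c=E[:3,:3].T@(np.array(P)-E[:3,3]);f=210/np.tan(np.radians(d["vfov"])/2);return np.array([d["cx"],d["cy"]])+f*c[:2]/c[2]
def ang(q): v=np.array(q)[:2]-C;return round(float(np.degrees(np.arctan2(v[1],v[0]))%360),2),round(float(np.linalg.norm(v)),4)
for n in("w1","w6"):
    d=pickle.load(open(n+".pkl","rb"));im=d["img"].astype(int);b,g,r=im[...,0],im[...,1],im[...,2]
    M=np.zeros(b.shape,bool);M[105:135,205:355]=1
    for a,q in blobs((r<125)&(abs(r-b)<30)&M,25): print(n,"bolt",a,q,ang(onz(fray(d,q),.046)))
    M=np.zeros(b.shape,bool);M[80:190,200:430]=1
    for a,q in blobs((r<60)&(g<60)&(b<60)&M,25): print(n,"hole",a,q,ang(onz(fray(d,q),.03)))
for n,w in(("scene",(245,185,272,212)),("s6",(262,176,282,200))):
    d=pickle.load(open(n+".pkl","rb"));im=d["img"].astype(int);x0,y0,x1,y1=w;c=im[y0:y1,x0:x1]
    m=(c[...,2]>90)&(c[...,1]<60)&(c[...,0]<60);print(n);print("\n".join("".join(".#"[int(v)] for v in row) for row in m))
    th=np.radians(191.75 if n=="scene" else 150.4);xy=C+.11*np.array([np.cos(th),np.sin(th)])
    for z in(.09,.1): print("expected top centre",z,proj(d,[*xy,z]).round(1)-[x0,y0],"centre",proj(d,[*xy,z-.012]).round(1)-[x0,y0])
E
```

```text
w1 bolt 286 [229.81, 128.09] (146.07, 0.068)
w1 bolt 73 [337.59, 120.85] (246.29, 0.0692)
w1 hole 70 [211.66, 162.17] (151.19, 0.11)
w1 hole 61 [344.57, 165.18] (229.82, 0.1103)
w1 hole 52 [279.75, 182.35] (191.74, 0.1057)
w6 bolt 80 [339.3, 119.92] (205.26, 0.0689)
w6 bolt 79 [224.56, 122.24] (96.79, 0.0687)
w6 hole 62 [385.58, 102.98] (229.82, 0.1105)
w6 hole 64 [351.97, 160.88] (192.05, 0.1106)
w6 hole 52 [281.94, 182.21] (150.33, 0.1053)
scene
...........................
...........................
...........................
...........................
...........................
...........................
...........................
...........................
...........................
...........................
...........................
...........................
..........#####............
.........######............
.........######............
........#######............
........#######............
.........#######...........
.........#######...........
..........######...........
..........######...........
..........#####............
..........######...........
...........#####...........
...........................
...........................
...........................
expected top centre 0.09 [11.4 14.2] centre [11.6 17.2]
expected top centre 0.1 [11.2 11.6] centre [11.4 14.7]
s6
....###.####.#####..
.#.##.#########.....
..##.##.#####..#....
#.#########.#...#...
########.......##...
#####...............
####................
#.#................#
.........#.......###
..#..............###
....#...........####
.....#..........####
......#.........####
........#.......####
.........#......####
.................###
..................##
..................##
..................##
...................#
...................#
....................
....................
....................
expected top centre 0.09 [22.  11.7] centre [22.  14.8]
expected top centre 0.1 [22.   9.1] centre [22.  12.2]
```

The table has turned 41.03°, against a hole-to-hole angle of 40.86°, so it is within 0.3 mm of the hole. My window cut off the knob, so I repeat the height check with a wider one.

```bash
python3 - <<'E'
from h import *
d=pickle.load(open("s6.pkl","rb"));c=d["img"].astype(int)[176:212,270:305]
m=(c[...,2]>90)&(c[...,1]<60)&(c[...,0]<60);print("\n".join("".join(".#"[int(v)] for v in r) for r in m))
for n in("w1","w6"):
    d=pickle.load(open(n+".pkl","rb"));c=d["img"].astype(int)[180:220,255:310]
    m=(c[...,2]>90)&(c[...,1]<60)&(c[...,0]<60);print(n);print("\n".join("".join(".#"[int(v)] for v in r) for r in m[::2]))
E
```

```text
####.#####..#.#........#...........
#######............................
#####..#....#..............#.......
###.#...#..................#.......
.......##.................#######..
........................##.#.....#.
..............#.......#######...###
...........#######...##..##.#..###.
.#.......#################.....##.#
.........################....######
........################......#####
........###############....########
........##############....######.##
#.......#############.......#####..
.#......###########...............#
.........##########................
..........########.................
..........########.................
..........########.................
...........#######.................
...........######..................
............#####..................
...................................
...................................
...................................
...................................
...................................
...................................
...................................
...................................
....................
[... 1741 characters left out ...]
##############..............
...............###########################.............
..............############################.............
..............#############################............
..............#############################............
..............############################.............
..............############################.............
...............###########################.............
.................##########################............
..................#########################............
......................#####################............
..........................################.............
...........................#############...............
```

All the cues agree with home: the lower edge of the knob is at row 197 (196.6 expected if home, 194 if raised), and in the wrist view the knob has its starting width and rows. A light touch on the knob's top (90 mm if home, 100 mm if not) will settle it.

```bash
python3 - <<'E'
from nudge import *
th=np.radians(151)
set_gripper(0,20)
p,f=pose(th,.112); movel(p,f,max_speed=.12); pause(.2)
p,f=pose(th,.087); h=movel(p,f,max_speed=.012,until_force=2.5); z=current_position()[2]
print("touch",h,z,current_force())
p,f=pose(th,.22); movel(p,f,max_speed=.12); pause(.3); print(current_t(),current_force())
snap("w7")
d=pickle.load(open("w7.pkl","rb"));im=d["img"].astype(int);b,g,r=im[...,0],im[...,1],im[...,2]
M=np.zeros(b.shape,bool);M[105:135,205:355]=1
for a,q in blobs((r<125)&(abs(r-b)<30)&M,25):
    v=onz(fray(d,q),.046)[:2]-C;print(q,np.degrees(np.arctan2(v[1],v[0]))%360)
E
```

```text
touch True 0.09011407629072717 [-0.22432984  0.45213497  5.68120169]
24.525 [-0.54080013 -0.6125053  -0.02388996]
[223.7, 121.3] 96.70584874809403
[338.61, 121.19] 205.22941961159975
```

The touch came at z = 90.1 mm, so the knob is fully home, and the table hasn't turned since the last look. The knob-to-dab distance is about 28 mm. The robot is clear, so I hand in.

```bash
python3 -c "
from cell import *
finish_job(); print(current_t())"
```

```text
the job is handed in; nothing more can be done
the job is handed in; nothing more can be done
```

The plunger is home in the hole at the red dab and the table is locked. I handed the job in shortly after t = 24.5 s, within the 48 s limit; no verdict is reported.

**What I did:** I gripped the knob at 30 N, lifted it 13 mm, and swung the table to about 5 mm short of the red-dab hole. I then lowered the pin to just above the plate and let go, so only the spring pressed it down. Nudging the knob with one loose finger, I stopped when the side force reached about 7 N, with the pin already in the hole.

**Last checks:**
- **Plunger home:** a light touch on the knob's top came at z = 90.1 mm. Home would be 90 mm and resting on the plate 100 mm. The touch was set to stop at 2.5 N and read about 5.7 N.
- **Right hole:** the table turned about 41.0°, against 40.9° measured between the two holes. The knob is about 28 mm from the red dab, and the limit is 42 mm.
- **At rest and free:** the table angle did not change after I backed off, and the gripper ended about 13 cm above the knob.

No check failed. The scene-camera estimate of the knob's height was ambiguous at its top edge, where the red of the knob ran into the wood and the dab, so I relied on the touch instead. I made no separate check on the loose items; the arm stayed well clear of them.

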